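# Put away the work-holding pieces

### The arm

A 6-joint arm with a two-finger parallel gripper is mounted at the origin on the work surface; the furniture and walls round the work are solid. World frame = base frame: x ahead of the robot, y to its left, z up, the work surface at z = 0. Lengths are in m, angles in degrees, forces in N, time in s.
With the tool pointing down it reaches from about 0.25 to 0.725 m from the base axis. Payload 9.7 kg.
Tool frame: the origin (TCP) lies at the very end of the fingers, on their centre line; the grasp point (between the pads) lies grasp_offset behind it (grasp_offset is the distance from the TCP to the grasp point, in m); z points along the fingers, y is the line along which they close (so a half turn about z gives the same grasp; the last joint's range is limited). The gripper opens to 85 mm and grips with 20 to 120 N. Pads are 22 mm wide; open, the fingers measure 114 mm over their backs; the gripper's body (76 mm by 85 mm) begins 54 mm behind the grasp point. The pads swing forward as they close: fully open they stand 13 mm farther back than shut.
Start: joints at [-71.391, 4.979, 10.078, 95.1, 0, 90], TCP at [0.176, -0.521, 0.231] pointing down, gripper open.
Joint ranges: [-179.16, 179.16], [-48.56, 103.87], [-65.8, 70.77], [-126.05, 130.52], [-82.76, 87.17], [-180, 180]. Speed limits (degrees/s): [127.2, 127.2, 147.25, 180, 180, 180].

### API

Orientations are given as [roll, pitch, yaw] about the fixed x, y, z axes, in that order (R = Rz(yaw) Ry(pitch) Rx(roll)).
In Python, from workcell import get_obs, camera, calibration, job_done, recognise, cut_out, mark_of, grasp_offset gives the robot as it stands.
- The arm moves only by the tool servo_tool, never from a script. Its argument "moves" is a list of rows, each a list of 3 entries, a list of its own where there are three numbers: the turn, a rotation vector about the tool's x, y, z in degrees, then the shift along the tool's x, y, z in m, then the opening in per cent of the stroke, from 0 (shut) to 100 (fully open). In form: [[[ax, ay, az], [x, y, z], claw], ...]. A call has 1 to 12 rows; each row shifts and turns the commanded pose from where the row before left it, along the tool's axes as they then stand; what a row does not reach is not made up. A row lasts 1/10 s, in which the tool goes at most 50 mm and 8.59 degrees, less where a joint would pass 70% of its speed; a pose out of reach is approached as far as the arm can. A call is refused whole if a number of a shift passes 0.05 or a number of a turn 8.59, either way. A call with a gripper value outside its range is refused whole. The fingers move at their own pace and stop on an object; "force" is the grip in N (left out, the last holds). Time passes only in rows, so rows that do not move let the fingers close. It gives the time, the measured TCP pose, the force, the opening and the grip force at its end, in the units of the state.
- get_obs(): the state, without advancing time (a new reading comes with each control period).
- camera(name): name is "scene" or "top"; returns (picture, depth): 384x512x3 uint8, red, green, blue; 384x512 float32, m along the optical axis (not along the pixel's ray), 0 where there is no reading.
- calibration(name): a dict with "camera_matrix" (3x3 intrinsics, pixels), "R" (3x3) and "t" (3): a world point X has camera coordinates R X + t. Camera axes: x right, y down, z forward; pixel columns grow to the right and rows downward; lengths in m; the calibration is good to about 2 mm. A picture is of the moment at which its call begins. calibration takes no time and is no camera call.
- job_done(): hands the job in; it is judged then, once.
Trained networks look in the newest picture that a camera, given by its name, has taken for a name from the list of things; names that differ only in an ending like _2 or _b are one class to them, and where a whole thing is asked for, a point or a joint stands for the part that bears it (a point fixed in the world has none). Each returns a list of dicts, best first, with "score" (0 to 1); they miss things now and then, are a little off and sometimes report something else, mostly with a low value. They report only what shows in the picture. A call takes as long as a camera call.
- recognise(name, camera): "xyz" ([x, y, z] in m, in the coordinates of the camera as it stood for that picture, good to about 4 mm: the middle of the surface that is visible of it).
- cut_out(name, camera): "mask" (384x512 bool, what is visible of it).
- mark_of(name, camera): "xyz" ([x, y, z] in m, in the coordinates of the camera as it stood for that picture, good to about 4 mm: a listed point, or the origin of a listed thing).
The state is a dict: "time": time; "q": joint angles; "qd": joint speeds; "joint_efforts": joint torques, N m; "ee_pos": TCP position; "tcp_rot": TCP orientation; "wrist_force": force on the tool from outside, world axes, zero at the start; "torque": the same for the moment, N m; "opening": finger opening in m; "grasp_force": force on a finger pad.
Only numpy, scipy, OpenCV 4.12 (cv2) and the standard library are available. Lean on these libraries where they do the work, as an engineer would, in place of code of your own. Each camera call takes 0.05 s, during which the arm holds its last target. There are 200 camera calls.

### The job

Put the four small wooden work-holding pieces away: lay the wedge flat in the long narrow tray and the plain dark block flat in the short wide tray, each lengthwise inside the rim, and stand one bench dog in each of the two round dishes, still upright on its thick head as it stands now (either dog in either dish). Leave the small dovetail marker, the wax tin and everything else where they are.

Things in the scene. Friction and masses are not known exactly. Their poses are not given: they have to be found in the camera images.
- wedge_mid (a point): Centre (half-way along, half-way up there: 6 mm above its flat underside) of the brown hardwood wedge, loose, lying flat: 28 mm wide (x), 90 mm long (y), 19 mm high at its thick end and sloping evenly down to 4 mm at its thin end (11.5 mm high at the middle); y points to the thick end, the sides are upright, the centre of mass lies 10 mm from the centre towards the thick end; grasp across the width, at the middle or a little towards the thick end. z up.
- block_mid (a point): Centre of the plain dark rectangular wooden block, loose, lying flat: 34 mm wide (x), 70 mm long (y), 19 mm high; z up.
- dog_1_mid (a point): Centre, half-way up (41 mm above its foot), of the brown wooden bench dog, loose, standing upside down on its round head: head 27 mm across and 25 mm high, above it a round shank 18 mm across, 82 mm high in all; z up. Grasp by the shank. The two dogs are of one shape and size.
- dog_2_mid (a point): Centre, half-way up (41 mm above its foot), of the pale wooden bench dog, loose, standing upside down on its round head: head 27 mm across and 25 mm high, above it a round shank 18 mm across, 82 mm high in all; z up. Grasp by the shank. The two dogs are of one shape and size.
- long_tray: Long narrow shallow wooden tray, inside 46 mm (x) by 108 mm (y): the place of the wedge, either way round. Low corner rims; both long sides have a gap of 56 mm in the middle for the fingers. Origin: centre of its underside; y along its length, x across, z up. Fixed; floor 3 mm above the bench, rim top 10 mm above it, rim 4 mm thick.
- short_tray: Short wide shallow wooden tray, inside 56 mm (x) by 88 mm (y): the place of the block, either way round. Low corner rims; both long sides have a gap of 50 mm in the middle for the fingers. Origin: centre of its underside; y along its length, x across, z up. Fixed; floor 3 mm above the bench, rim top 10 mm above it, rim 4 mm thick.
- dish_1: Round turned wooden dish, 60 mm across and 12 mm high, fixed; inside 50 mm across, floor 4 mm above the bench; origin: centre of its underside, z up. Place of one bench dog, either of them. The two dishes are alike.
- dish_2: Round turned wooden dish, 60 mm across and 12 mm high, fixed; inside 50 mm across, floor 4 mm above the bench; origin: centre of its underside, z up. Place of one bench dog, either of them. The two dishes are alike.
- marker: Small pale yellow (brass) dovetail marker, an angle of 34 x 50 mm, up to 18 mm high, loose; origin at the centre of its underside. To be left where it is.
- tin: Round wax tin with a red lid, 72 mm across, 26 mm high, loose; origin at the centre of its underside. To be left where it is. It stands before the near left corner of a fixed tool chest 182 mm high (a tray and a bevel on top reach 210 mm): carry things past or well over it. At the far end of the bench a fixed glue bottle stands 173 mm high.

How it is judged (in metres and radians):
At the end, for the whole second after the job is handed in: Wedge flat in the long tray, block flat in the short tray (centres within 16 mm sideways, lengthwise within 0.5 rad); one dog in each dish, upright on its head (within 16 mm); all four on the tray or dish floor (within 4 mm), tilt under 0.12 rad, at rest (horizontal distance between wedge_mid and long_tray below 0.016 m and z of wedge_mid in the frame of long_tray below 0.013 m and angle between each of wedge_mid, block_mid's own z axis and vertical below 0.12 rad and angle between the y axis of wedge_mid and the y axis of long_tray, either way round below 0.5 rad and horizontal distance between block_mid and short_tray below 0.016 m and z of block_mid in the frame of short_tray below 0.017 m and angle between the y axis of block_mid and the y axis of short_tray, either way round below 0.5 rad and ((horizontal distance between dog_1_mid and dish_1 below 0.016 m and z of dog_1_mid in the frame of dish_1 below 0.049 m and angle between each of dog_1_mid, dog_2_mid's own z axis and vertical below 0.12 rad and horizontal distance between dog_2_mid and dish_2 below 0.016 m and z of dog_2_mid in the frame of dish_2 below 0.049 m) or (horizontal distance between dog_1_mid and dish_2 below 0.016 m and z of dog_1_mid in the frame of dish_2 below 0.049 m and angle between each of dog_1_mid, dog_2_mid's own z axis and vertical below 0.12 rad and horizontal distance between dog_2_mid and dish_1 below 0.016 m and z of dog_2_mid in the frame of dish_1 below 0.049 m)) and linear speed of each of wedge, block, dog_1, dog_2 below 0.02 m/s); the robot touches nothing.
It fails at once if the dovetail marker was pushed or carried more than 25 mm (distance of marker from where it was at the start of the episode above 0.025 m).
It fails at once if the wax tin was pushed or carried more than 25 mm (distance of tin from where it was at the start of the episode above 0.025 m).
It also fails if it takes over 112 s, if anything falls off the work surface, if the arm or the gripper's body presses on something with over 40 N, if the wrist force passes 120 N, or if a joint passes its speed limit or range.

## Working session

There is one attempt and no reset: what is moved stays moved. The work goes in short steps, Python scripts to look and compute and a tool call to move; the robot and the scene stay as the last step left them, time stands still between calls to the robot, and variables do not carry over. Pictures are saved under pics/ and viewed, at most 14 in all, crops included, and the job is handed in when it is done.

Besides the shell and the picture viewer there is one more tool, called after "Call:" as a command line: name --argument value ..., lists and objects as JSON in quotes. servo_tool: Moves the arm, as the interface text tells. Its arguments: {"type":"object","properties":{"moves":{"type":"array"},"force":{"type":"number"}},"required":["moves"]}

```bash
ls; mkdir -p pics
cat > h.py <<'E'
import numpy as np, cv2
from workcell import *
def world(p,cam):
    c=calibration(cam); return np.array(c["R"]).T@(np.array(p)-np.array(c["t"]))
def cloud(cam,depth):
    c=calibration(cam); K=np.array(c["camera_matrix"])
    v,u=np.mgrid[:384,:512]; z=depth
    P=np.stack([(u-K[0,2])/K[0,0]*z,(v-K[1,2])/K[1,1]*z,z],-1)
    W=(P-np.array(c["t"]))@np.array(c["R"]); W[z<=0]=np.nan
    return W
def save(img,n): cv2.imwrite("pics/"+n,img[:,:,::-1])
E
python3 - <<'E'
from h import *
print(grasp_offset, {k:np.round(v,3) for k,v in get_obs().items()})
for cam in("top","scene"):
    im,d=camera(cam); save(im,cam+"0.png")
    c=calibration(cam); print(cam,np.round(-np.array(c["R"]).T@c["t"],3))
    W=cloud(cam,d)
    for n in("wedge_mid","block_mid","dog_1_mid","dish_1","long_tray","short_tray","marker","tin"):
        print(n,[(np.round(world(r["xyz"],cam),3).tolist(),round(r["score"],2)) for r in mark_of(n,cam)])
E
```

```text
pics
0.0187 {'time': np.float64(0.0), 'q': array([-7.1389e+01,  5.0100e+00,  1.0032e+01,  9.5099e+01,  1.0000e-03,
        9.0001e+01]), 'qd': array([-0.007,  0.081,  0.025,  0.001, -0.045,  0.05 ]), 'joint_efforts': array([-2.0000e-03, -5.2039e+01,  4.6481e+01,  1.6000e-02, -0.0000e+00,
        0.0000e+00]), 'ee_pos': array([ 0.175, -0.521,  0.231]), 'tcp_rot': array([-1.79922e+02, -1.00000e-03,  1.86100e+01]), 'wrist_force': array([-0.264,  0.12 ,  0.095]), 'torque': array([-0.016, -0.038, -0.028]), 'grasp_force': np.float64(0.0), 'opening': np.float64(0.085)}
top [ 0.342 -0.066  1.193]
wedge_mid [([0.359, -0.256, 0.004], 0.87), ([0.491, -0.118, 0.0], 0.33)]
block_mid [([0.436, 0.037, 0.004], 0.91)]
dog_1_mid [([0.43, -0.063, 0.043], 0.54)]
dish_1 [([0.556, 0.109, 0.002], 0.84), ([0.556, -0.002, 0.002], 0.67), ([0.437, 0.04, 0.004], 0.15)]
long_tray [([0.666, -0.051, 0.002], 0.57)]
short_tray [([0.672, 0.05, 0.003], 0.57)]
marker [([0.41, -0.162, -0.001], 0.72)]
tin [([0.491, -0.118, -0.0], 0.71)]
scene [0.194 0.563 0.567]
wedge_mid [([0.358, -0.263, 0.006], 0.53)]
block_mid [([0.437, 0.038, 0.008], 0.55)]
dog_1_mid []
dish_1 [([0.558, 0.105, -0.0], 0.9), ([0.553, -0.003, -0.003], 0.78)]
long_tray [([0.434, -0.064, 0.044], 0.59), ([0.672, -0.05, -0.001], 0.58)]
short_tray [([0.673, 0.053, 0.004], 0.56), ([0.557, -0.003, -0.0], 0.52)]
marker [([0.412, -0.157, -0.001], 0.46)]
tin [([0.493, -0.12, -0.003], 0.58), ([0.405, 0.135, 0.042], 0.18)]
```

Run:
```python
import cv2
a=cv2.imread("pics/top0.png");cv2.imwrite("pics/top0b.png",cv2.resize(a,(800,600),interpolation=cv2.INTER_CUBIC))
a=cv2.imread("pics/scene0.png");cv2.imwrite("pics/scene0b.png",cv2.resize(a,(800,600),interpolation=cv2.INTER_CUBIC))
```

```text
(no output)
```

View pics/top0b.png

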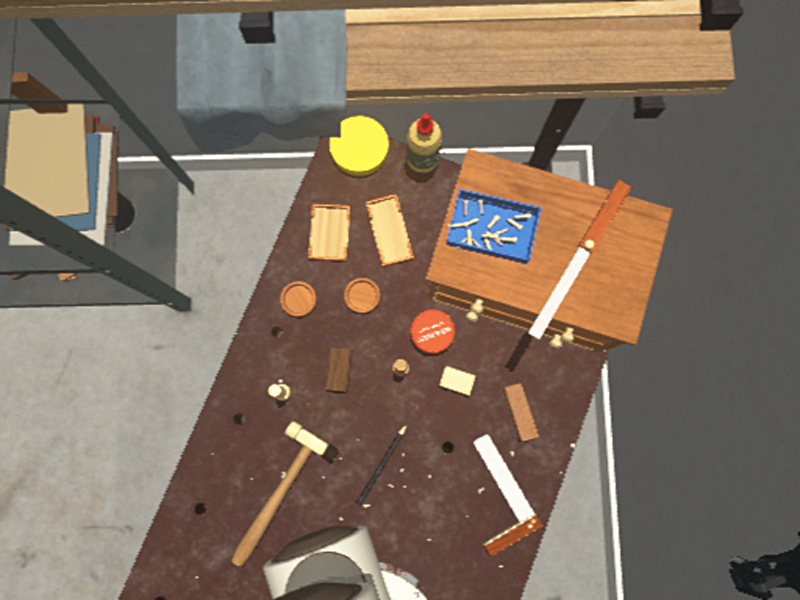

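View pics/scene0b.png

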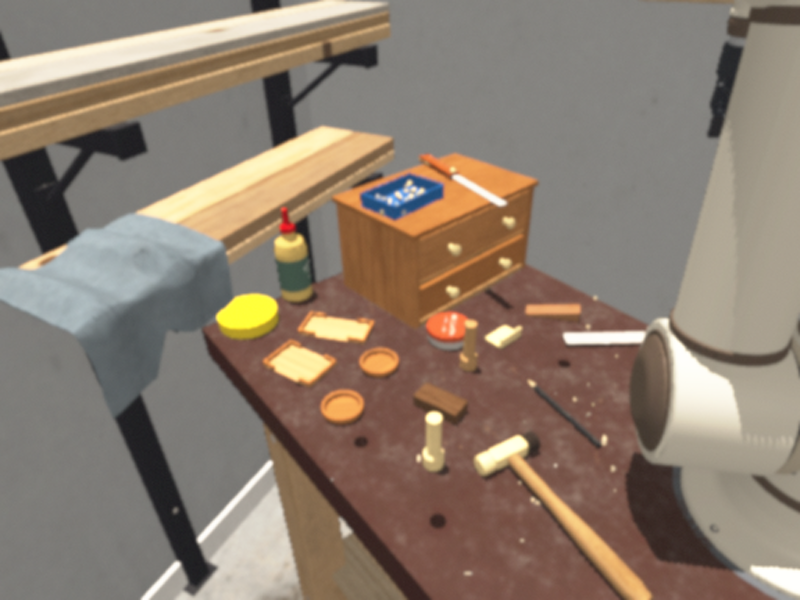

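The top view shows the wedge at about (521,412), the block at (338,370), the brown dog at (400,368) and the pale dog at (279,391). The dishes are at (298,298) and (362,295), the trays at (329,232) and (390,230), the marker at (457,380) and the tin at (432,331). The network positions agree with this. Next I get the exact poses from depth.

```bash
cat > loc.py <<'E'
from h import *
import sys
def rect(P):
    (cx,cy),(a,b),t=cv2.minAreaRect((P[:,:2]*1000).astype(np.float32))
    if a<b: a,b,t=b,a,t+90
    return round(cx/1e3,4),round(cy/1e3,4),round(a),round(b),round((t+90)%180-90,1)  # angle of long side from +x
def loc(n,cam,lo,hi,W):
    for r in cut_out(n,cam):
        if r["score"]<.3: continue
        P=W[r["mask"]]; P=P[(P[:,2]>lo)&(P[:,2]<hi)]
        if len(P)<8: continue
        print(cam,n,round(r["score"],2),len(P),"mean",np.round(P.mean(0),4),"top",np.round(np.percentile(P[:,2],95),3),"rect",rect(P))
        if n[:5]=="wedge":
            A=np.c_[P[:,:2],np.ones(len(P))]; print(" slope",np.round(np.linalg.lstsq(A,P[:,2],rcond=None)[0],3))
E
python3 - <<'E'
from loc import *
for cam in("top","scene"):
    im,d=camera(cam); W=cloud(cam,d); np.save(cam+"W.npy",W)
    for n,lo,hi in(("wedge_mid",.003,.03),("block_mid",.013,.03),("dog_1_mid",.05,.1),("long_tray",.001,.02),("short_tray",.001,.02),("dish_1",.008,.02),("marker",.002,.03),("tin",.02,.04)): loc(n,cam,lo,hi,W)
    m=(W[...,2]>.06)&(W[...,0]>.2)&(W[...,0]<.9)&(np.abs(W[...,1])<.3)
    P=W[m]; g={}
    for p in P:
        k=tuple(np.floor(p[:2]/.05).astype(int)); g[k]=max(g.get(k,0),p[2])
    print({(round(k[0]*.05,2),round(k[1]*.05,2)):round(float(v),2) for k,v in sorted(g.items())})
E
```

```text
top wedge_mid 0.88 394 mean [ 0.3554 -0.2585  0.0118] top 0.02 rect (0.358, -0.2596, 88, 31, 14.1)
 slope [-0.15  -0.057  0.05 ]
top long_tray 0.81 635 mean [ 0.6689 -0.0511  0.0044] top 0.01 rect (0.6687, -0.0505, 115, 53, 12.1)
top short_tray 0.76 676 mean [0.6677 0.0526 0.0045] top 0.011 rect (0.6677, 0.0516, 97, 65, -4.4)
top dish_1 0.9 124 mean [ 0.5594 -0.0034  0.0116] top 0.015 rect (0.5573, -0.0022, 58, 56, -77.1)
top marker 0.77 168 mean [ 0.4099 -0.1576  0.007 ] top 0.019 rect (0.4096, -0.157, 47, 33, 72.8)
top tin 0.84 585 mean [ 0.4919 -0.1177  0.0253] top 0.029 rect (0.4931, -0.1173, 69, 68, 44.1)
{(np.float64(0.2), np.float64(-0.05)): 0.61, (np.float64(0.2), np.float64(0.0)): 0.61, (np.float64(0.35), np.float64(0.1)): 0.09, (np.float64(0.4), np.float64(-0.1)): 0.09, (np.float64(0.4), np.float64(0.1)): 0.09, (np.float64(0.45), np.float64(-0.3)): 0.19, (np.float64(0.45), np.float64(-0.25)): 0.19, (np.float64(0.5), np.float64(-0.3)): 0.19, (np.float64(0.5), np.float64(-0.25)): 0.19, (np.float64(0.5), np.float64(-0.2)): 0.19, (np.float64(0.5), np.float64(-0.15)): 0.19, (np.
[... 4078 characters left out ...]
7, (np.float64(0.8), np.float64(0.1)): 0.37, (np.float64(0.8), np.float64(0.15)): 0.16, (np.float64(0.8), np.float64(0.2)): 0.17, (np.float64(0.8), np.float64(0.25)): 0.17, (np.float64(0.85), np.float64(-0.3)): 0.43, (np.float64(0.85), np.float64(-0.25)): 0.43, (np.float64(0.85), np.float64(-0.2)): 0.43, (np.float64(0.85), np.float64(-0.15)): 0.43, (np.float64(0.85), np.float64(-0.1)): 0.43, (np.float64(0.85), np.float64(-0.05)): 0.43, (np.float64(0.85), np.float64(0.0)): 0.43, (np.float64(0.85), np.float64(0.05)): 0.43, (np.float64(0.85), np.float64(0.1)): 0.43, (np.float64(0.85), np.float64(0.15)): 0.43, (np.float64(0.85), np.float64(0.2)): 0.43, (np.float64(0.85), np.float64(0.25)): 0.37}
```

```bash
cat >> h.py <<'E'
def go(x,y,z,yaw):
    o=get_obs(); p=np.array(o["ee_pos"]); R=np.array(o["tcp_rot"]); a=np.radians(yaw)
    d=np.array([x,y,z])-p
    print("t",round(float(o["time"]),1),"pos",np.round(p,4),"rot",np.round(R,2),"| turn az",round(float(R[2]-yaw),2),"shift(after turn)",np.round([d[0]*np.cos(a)+d[1]*np.sin(a),d[0]*np.sin(a)-d[1]*np.cos(a),-d[2]],4))
E
python3 - <<'E'
from h import *
for cam in("top","scene"):
    W=np.load(cam+"W.npy").reshape(-1,3)
    for c in((.432,-.061),(.403,.135)):
        P=W[(np.hypot(W[:,0]-c[0],W[:,1]-c[1])<.04)]
        for lo,hi in((.003,.025),(.03,.075),(.077,.095)):
            Q=P[(P[:,2]>lo)&(P[:,2]<hi)]
            if len(Q)>5:
                (a,b),r=cv2.minEnclosingCircle((Q[:,:2]*1e3).astype(np.float32)); print(cam,c,lo,len(Q),np.round(Q.mean(0),4),np.round([a,b,r],1))
    P=W[(W[:,2]>.05)&(W[:,0]>.5)&(W[:,0]<.78)&(W[:,1]<-.05)&(W[:,1]>-.3)]
    print("chest left edge",[(x,round(float(np.percentile(s,98)),3)) for x in(.5,.53,.56,.6,.64,.68,.72) if len(s:=P[np.abs(P[:,0]-x)<.012][:,1])])
a=np.radians(14.2); go(.359-.005*np.cos(a),-.2585-.005*np.sin(a),.10,14.2)
E
```

```text
top (0.432, -0.061) 0.003 90 [ 0.4297 -0.0608  0.0086] [432.9 -62.3  39.5]
top (0.432, -0.061) 0.03 12 [ 0.4272 -0.0655  0.0539] [430.8 -64.4   8.7]
top (0.432, -0.061) 0.077 44 [ 0.4336 -0.0638  0.0817] [433.7 -64.    9. ]
top (0.403, 0.135) 0.003 96 [0.4019 0.1332 0.0096] [403.4 135.   39.3]
top (0.403, 0.135) 0.03 22 [0.3969 0.1238 0.0559] [397.7 126.5   7.8]
top (0.403, 0.135) 0.077 48 [0.398  0.131  0.0819] [398.1 131.5   9.3]
chest left edge [(0.5, -0.175), (0.53, -0.136), (0.56, -0.111), (0.6, -0.124), (0.64, -0.139), (0.68, -0.152), (0.72, -0.164)]
scene (0.432, -0.061) 0.003 95 [ 0.4331 -0.0556  0.0149] [435.3 -62.1  13.5]
scene (0.432, -0.061) 0.03 122 [ 0.4328 -0.0571  0.0528] [435.  -61.3   9.5]
scene (0.432, -0.061) 0.077 39 [ 0.4344 -0.0613  0.0808] [434.6 -62.2   9.4]
scene (0.403, 0.135) 0.003 138 [0.3976 0.1388 0.0151] [404.2 132.5  17.3]
scene (0.403, 0.135) 0.03 149 [0.3968 0.1381 0.0532] [398.  134.2   8.9]
scene (0.403, 0.135) 0.077 72 [0.3989 0.1335 0.0806] [399.6 132.4   9.5]
chest left edge [(0.5, -0.176), (0.53, -0.137), (0.56, -0.107), (0.6, -0.121), (0.64, -0.135), (0.68, -0.147), (0.72, -0.161)]
t 1.8 pos [ 0.1755 -0.5212  0.2313] rot [-180.     -0.     18.61] | turn az 4.41 shift(after turn) [ 0.2373 -0.2097  0.1313]
```

Call:
servo_tool --moves '[[[0,0,4.4],[0,0,0],100],[[0,0,0],[0.0237,-0.021,0.013],100],[[0,0,0],[0.0237,-0.021,0.013],100],[[0,0,0],[0.0237,-0.021,0.013],100],[[0,0,0],[0.0237,-0.021,0.013],100],[[0,0,0],[0.0237,-0.021,0.013],100],[[0,0,0],[0.0237,-0.021,0.013],100],[[0,0,0],[0.0237,-0.021,0.013],100],[[0,0,0],[0.0237,-0.021,0.013],100],[[0,0,0],[0.0237,-0.021,0.013],100],[[0,0,0],[0.0237,-0.021,0.013],100],[[0,0,0],[0,0,0],100]]' --force 40

```text
time: 3.0
ee_pos: [0.3544, -0.2568, 0.0997]
tcp_rot: [-179.9, 0.0, 14.4]
wrist_force: [-0.3, -1.0, 0.2]
opening: 0.0854
grasp_force: 0.0
```

Run:
```python
from h import *
a=np.radians(14.2); go(.359-.005*np.cos(a),-.2585-.005*np.sin(a),.003,14.2); print(get_obs()["q"])
```

```text
t 3.0 pos [ 0.3544 -0.2568  0.0997] rot [-1.7988e+02  5.0000e-02  1.4400e+01] | turn az 0.2 shift(after turn) [-0.0009  0.0028  0.0967]
[-3.59501350e+01 -1.09350372e+01 -1.97059678e+01  8.13537613e+01
  4.03125126e-02  1.29651939e+02]
```

Call:
servo_tool --moves '[[[0,0,0.2],[-0.0009,0.0028,0.02],70],[[0,0,0],[0,0,0.025],70],[[0,0,0],[0,0,0.025],70],[[0,0,0],[0,0,0.015],70],[[0,0,0],[0,0,0.008],70],[[0,0,0],[0,0,0.0037],70],[[0,0,0],[0,0,0],0],[[0,0,0],[0,0,0],0],[[0,0,0],[0,0,0],0],[[0,0,0],[0,0,0],0],[[0,0,0],[0,0,0],0],[[0,0,0],[0,0,0],0]]'

```text
time: 4.2
ee_pos: [0.3541, -0.263, 0.0057]
tcp_rot: [179.9, -0.1, 14.0]
wrist_force: [-0.7, -0.5, 6.0]
opening: 0.0266
grasp_force: 40.0
```

Call:
servo_tool --moves '[[[0,0,0],[0,0,-0.005],0],[[0,0,0],[0,0,-0.01],0],[[0,0,0],[0,0,-0.02],0],[[0,0,0],[0,0,-0.03],0],[[0,0,0],[0,0,-0.03],0],[[0,0,0],[0,0,-0.03],0],[[0,0,0],[0,0,-0.02],0],[[0,0,0],[0,0,0],0]]'

```text
time: 5.0
ee_pos: [0.3546, -0.2632, 0.1531]
tcp_rot: [179.8, -0.2, 14.0]
wrist_force: [0.1, -1.1, -0.9]
opening: 0.0264
grasp_force: 39.4
```

Run:
```python
from h import *
go(.38,-.02,.15,12.3); go(.666,-.051,.06,12.3)
im,d=camera("scene"); save(cv2.resize(im[100:300,250:512],(786,600)),"s1.png")
im,d=camera("top"); W=cloud("top",d)
from loc import *
loc("wedge_mid","top",.05,.3,W)
```

```text
t 5.0 pos [ 0.3546 -0.2632  0.1531] rot [179.78  -0.18  14.01] | turn az 1.71 shift(after turn) [ 0.0766 -0.2322  0.0031]
t 5.0 pos [ 0.3546 -0.2632  0.1531] rot [179.78  -0.18  14.01] | turn az 1.71 shift(after turn) [ 0.3495 -0.141   0.0931]
top wedge_mid 0.5 129 mean [ 0.3898 -0.2525  0.1516] top 0.155 rect (0.3878, -0.2554, 31, 29, 17.1)
 slope [-0.138 -0.035  0.197]
```

View pics/s1.png

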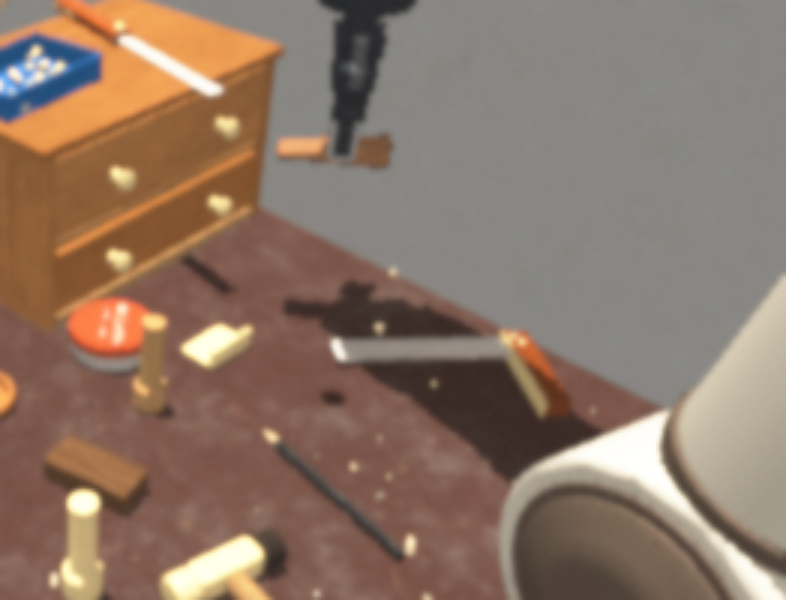

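The wedge is held level at crop position (335,148), with its centre about 5 mm ahead of the TCP as planned.

Call:
servo_tool --moves '[[[0,0,1.7],[0,0,0],0],[[0,0,0],[0.0096,-0.029,0],0],[[0,0,0],[0.0096,-0.029,0],0],[[0,0,0],[0.0096,-0.029,0],0],[[0,0,0],[0.0096,-0.029,0],0],[[0,0,0],[0.0096,-0.029,0],0],[[0,0,0],[0.0096,-0.029,0],0],[[0,0,0],[0.0096,-0.029,0],0],[[0,0,0],[0.0096,-0.029,0],0],[[0,0,0],[0,0,0],0]]'

```text
time: 6.15
ee_pos: [0.3788, -0.0169, 0.1487]
tcp_rot: [-179.9, 0.1, 12.4]
wrist_force: [-0.3, -0.7, 0.2]
opening: 0.0265
grasp_force: 39.5
```

Run:
```python
from h import *
go(.6646,-.052,.08,12.3)
```

```text
t 6.2 pos [ 0.3788 -0.0169  0.1487] rot [-1.7994e+02  7.0000e-02  1.2430e+01] | turn az 0.13 shift(after turn) [0.2718 0.0952 0.0687]
```

Call:
servo_tool --moves '[[[0,0,0.1],[0.027,0.006,0],0],[[0,0,0],[0.027,0.006,0],0],[[0,0,0],[0.027,0.007,0],0],[[0,0,0],[0.027,0.0095,0],0],[[0,0,0],[0.027,0.0095,0.005],0],[[0,0,0],[0.027,0.0095,0.01],0],[[0,0,0],[0.027,0.0095,0.01],0],[[0,0,0],[0.027,0.0095,0.015],0],[[0,0,0],[0.027,0.0145,0.015],0],[[0,0,0],[0.0288,0.0142,0.0137],0],[[0,0,0],[0,0,0],0],[[0,0,0],[0,0,0],0]]'

```text
time: 7.35
ee_pos: [0.6642, -0.0557, 0.0788]
tcp_rot: [-179.9, 0.2, 12.1]
wrist_force: [0.2, -0.2, 0.5]
opening: 0.0266
grasp_force: 39.5
```

Run:
```python
from h import *
go(.6646,-.052,.007,12.3)
im,d=camera("scene"); save(cv2.resize(im[130:280,100:300],(800,600)),"s2.png")
```

```text
t 7.3 pos [ 0.6642 -0.0557  0.0788] rot [-179.95    0.2    12.12] | turn az -0.18 shift(after turn) [ 0.0012 -0.0036  0.0718]
```

View pics/s2.png

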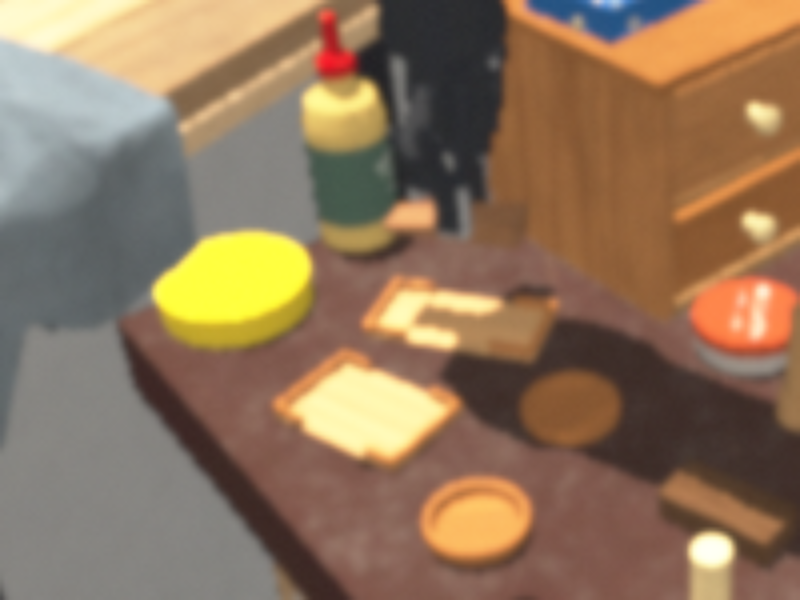

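The wedge hangs above the long tray, at crop position (455,220). Lowering it.

Call:
servo_tool --moves '[[[0,0,0],[0.0012,-0.0036,0.015],0],[[0,0,0],[0,0,0.02],0],[[0,0,0],[0,0,0.015],0],[[0,0,0],[0,0,0.01],0],[[0,0,0],[0,0,0.005],0],[[0,0,0],[0,0,0.0025],0],[[0,0,0],[0,0,0.002],0],[[0,0,0],[0,0,0],0]]'

```text
time: 8.2
ee_pos: [0.6655, -0.0512, 0.0117]
tcp_rot: [180.0, -0.0, 12.2]
wrist_force: [-0.4, -0.7, 0.1]
opening: 0.0268
grasp_force: 39.6
```

Call:
servo_tool --moves '[[[0,0,0],[0,0,0.0015],0],[[0,0,0],[0,0,0.0015],0],[[0,0,0],[0,0,0],0]]'

```text
time: 8.5
ee_pos: [0.6656, -0.0512, 0.0088]
tcp_rot: [180.0, -0.0, 12.2]
wrist_force: [0.9, 0.1, 1.6]
opening: 0.0268
grasp_force: 39.8
```

Call:
servo_tool --moves '[[[0,0,0],[0,0,0],50],[[0,0,0],[0,0,0],50],[[0,0,0],[0,0,0],50],[[0,0,0],[0,0,0],55],[[0,0,0],[0,0,-0.01],55],[[0,0,0],[0,0,-0.02],55],[[0,0,0],[0,0,-0.03],55],[[0,0,0],[0,0,-0.035],55],[[0,0,0],[0,0,-0.035],70],[[0,0,0],[0,0,-0.02],70],[[0,0,0],[0,0,0],70]]'

```text
time: 9.6
ee_pos: [0.6667, -0.0512, 0.1632]
tcp_rot: [179.9, -0.4, 12.2]
wrist_force: [0.6, 0.4, -0.2]
opening: 0.0599
grasp_force: 0.0
```

Run:
```python
from loc import *
go(.435,.0375,.12,-7.3)
for cam in("scene","top"):
    im,d=camera(cam); W=cloud(cam,d); loc("wedge_mid",cam,.004,.04,W)
    print([(np.round(world(r["xyz"],cam),3).tolist(),round(r["score"],2)) for r in mark_of("wedge_mid",cam)])
    loc("block_mid",cam,.013,.03,W)
    if cam=="scene":save(cv2.resize(im[130:280,100:300],(800,600)),"s3.png")
```

```text
t 9.6 pos [ 0.6667 -0.0512  0.1632] rot [179.9   -0.35  12.21] | turn az 19.51 shift(after turn) [-0.2411 -0.0586  0.0432]
scene wedge_mid 0.79 318 mean [ 0.6647 -0.0485  0.013 ] top 0.021 rect (0.6714, -0.0495, 91, 36, 18.2)
 slope [-0.073 -0.164  0.054]
[([0.672, -0.055, 0.009], 0.88)]
scene block_mid 0.59 404 mean [0.4333 0.0406 0.0181] top 0.02 rect (0.4353, 0.0383, 71, 36, -6.7)
scene block_mid 0.52 148 mean [ 0.6504 -0.0532  0.0174] top 0.022 rect (0.6564, -0.0529, 59, 32, 12.5)
[]
```

View pics/s3.png

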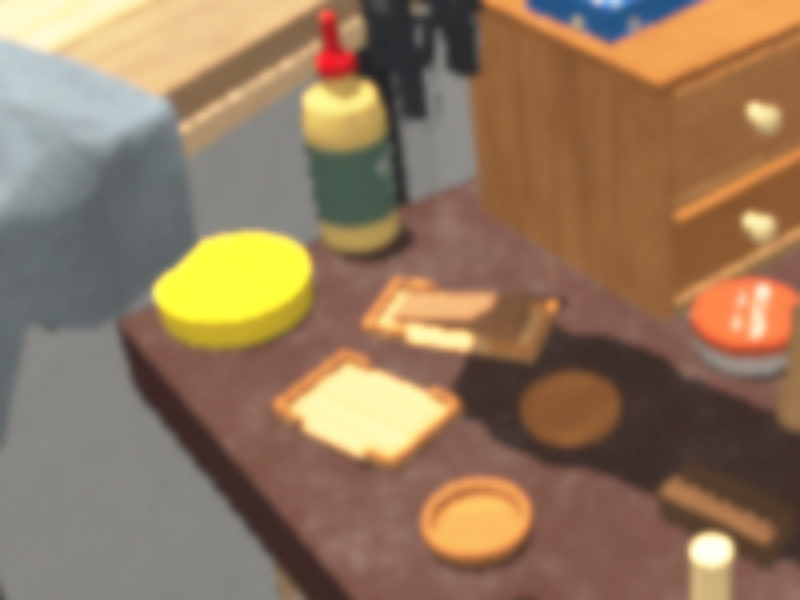

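The wedge lies flat in the long tray, at crop position (465,320). The block is next.

Call:
servo_tool --moves '[[[0,0,6.5],[0,0,0],70],[[0,0,6.5],[0,0,0],70],[[0,0,6.5],[0,0,0],70],[[0,0,0],[-0.03,-0.0073,0],70],[[0,0,0],[-0.03,-0.0073,0],70],[[0,0,0],[-0.03,-0.0073,0],70],[[0,0,0],[-0.03,-0.0073,0],70],[[0,0,0],[-0.03,-0.0073,0],70],[[0,0,0],[-0.03,-0.0073,0.013],70],[[0,0,0],[-0.03,-0.0073,0.015],70],[[0,0,0],[-0.031,-0.0073,0.015],70],[[0,0,0],[0,0,0],70]]'

```text
time: 11.2
ee_pos: [0.4221, -0.0151, 0.1141]
tcp_rot: [-178.1, 0.3, -3.3]
wrist_force: [0.1, 0.4, 0.2]
opening: 0.0595
grasp_force: 0.0
```

Call:
servo_tool --moves '[[[0,0,0],[0,0,0],70]]'

```text
time: 11.3
ee_pos: [0.426, -0.0155, 0.1165]
tcp_rot: [-178.1, -0.0, -3.3]
wrist_force: [0.2, -0.3, 1.0]
opening: 0.06
grasp_force: 0.0
```

Run:
```python
from loc import *
go(.4355,.0375,.004,-7)
```

```text
t 11.3 pos [ 0.426  -0.0155  0.1165] rot [-1.7813e+02 -1.0000e-02 -3.2800e+00] | turn az 3.72 shift(after turn) [ 0.003  -0.0538  0.1125]
```

Call:
servo_tool --moves '[[[-1.87,0,0],[0,0,0],70],[[0,0,3.7],[0,0,0],70],[[0,0,0],[0.0008,-0.0135,0],70],[[0,0,0],[0.0008,-0.0135,0.005],70],[[0,0,0],[0.0007,-0.0134,0.01],70],[[0,0,0],[0.0007,-0.0134,0.01],70],[[0,0,0],[0,0,0.015],70],[[0,0,0],[0,0,0.01],70],[[0,0,0],[0,0,0],70]]'

```text
time: 12.2
ee_pos: [0.4284, -0.0133, 0.0659]
tcp_rot: [-177.7, 0.2, -3.3]
wrist_force: [0.2, 0.6, 0.4]
opening: 0.0598
grasp_force: 0.0
```

Run:
```python
from loc import *
go(.4355,.0375,.004,-7)
```

```text
t 12.2 pos [ 0.4284 -0.0133  0.0659] rot [-177.72    0.2    -3.3 ] | turn az 3.7 shift(after turn) [ 0.0008 -0.0513  0.0619]
```

Run:
```python
from loc import *
print(np.round(get_obs()["q"],2), np.round(get_obs()["qd"],2))
```

```text
[ -3.3  -11.58 -24.03  77.76   2.28 180.  ] [-0.34 -0.61  2.09  1.6   0.09  0.07]
```

Joint 6 is at its 180° limit, so I make the half turn the other way. The grasp is the same.

Call:
servo_tool --moves '[[[0,0,0],[0,0,-0.04],70],[[0,0,0],[0,0,-0.04],70],[[0,0,-8],[0,0,0],70],[[0,0,-8.5],[0,0,0],70],[[0,0,-8.5],[0,0,0],70],[[0,0,-8.5],[0,0,0],70],[[0,0,-8.5],[0,0,0],70],[[0,0,-8.5],[0,0,0],70],[[0,0,-8.5],[0,0,0],70],[[0,0,-8.5],[0,0,0],70],[[0,0,-8.5],[0,0,0],70],[[0,0,-8.5],[0,0,0],70]]'

```text
time: 13.4
ee_pos: [0.4295, -0.0168, 0.1481]
tcp_rot: [-179.8, -2.3, 81.5]
wrist_force: [-0.2, -0.4, 0.3]
opening: 0.0599
grasp_force: 0.0
```

Call:
servo_tool --moves '[[[0,0,-8.5],[0,0,0],70],[[0,0,-8.5],[0,0,0],70],[[0,0,-8.5],[0,0,0],70],[[0,0,-8.5],[0,0,0],70],[[0,0,-8.5],[0,0,0],70],[[0,0,-8.5],[0,0,0],70],[[0,0,-8.5],[0,0,0],70],[[0,0,-8.5],[0,0,0],70],[[0,0,-8.5],[0,0,0],70],[[0,0,-8.5],[0,0,0],70],[[0,0,0],[0,0,0],70]]'

```text
time: 14.5
ee_pos: [0.4295, -0.0168, 0.1481]
tcp_rot: [177.8, -0.4, 166.3]
wrist_force: [-0.4, -0.6, -0.0]
opening: 0.0598
grasp_force: 0.0
```

Run:
```python
from loc import *
print(np.round(get_obs()["q"],2))
go(.4355,.0375,.004,173)
```

```text
[ -3.75 -12.39 -15.61  86.81   2.28   9.94]
t 14.5 pos [ 0.4295 -0.0168  0.1481] rot [177.76  -0.43 166.31] | turn az -6.69 shift(after turn) [0.0006 0.0546 0.1441]
```

Call:
servo_tool --moves '[[[2.24,-0.43,0],[0,0,0],70],[[0,0,-6.7],[0,0,0],70],[[0,0,0],[0,0.0182,0.02],70],[[0,0,0],[0,0.0182,0.02],70],[[0,0,0],[0,0.0182,0.02],70],[[0,0,0],[0,0,0.02],70],[[0,0,0],[0,0,0.02],70],[[0,0,0],[0,0,0],70],[[0,0,0],[0,0,0],70]]'

```text
time: 15.4
ee_pos: [0.4361, 0.0374, 0.0484]
tcp_rot: [180.0, -0.0, 172.7]
wrist_force: [0.1, -0.1, 1.0]
opening: 0.0597
grasp_force: 0.0
```

Run:
```python
from loc import *
print(np.round(get_obs()["q"],2))
go(.4355,.0375,.004,173)
```

```text
[ 4.900e+00 -1.003e+01 -2.465e+01  7.541e+01  1.000e-02  1.217e+01]
t 15.4 pos [0.4361 0.0374 0.0484] rot [ 1.8000e+02 -3.0000e-02  1.7273e+02] | turn az -0.27 shift(after turn) [0.0007 0.     0.0444]
```

Call:
servo_tool --moves '[[[0,0,0],[0,0,0.02],70],[[0,0,0],[0,0,0.015],70],[[0,0,0],[0,0,0.006],70],[[0,0,0],[0,0,0.0025],70],[[0,0,0],[0,0,0],0],[[0,0,0],[0,0,0],0],[[0,0,0],[0,0,0],0],[[0,0,0],[0,0,0],0],[[0,0,0],[0,0,0],0],[[0,0,0],[0,0,0],0]]'

```text
time: 16.4
ee_pos: [0.4369, 0.0375, 0.0055]
tcp_rot: [180.0, 0.1, 172.9]
wrist_force: [-0.2, 0.1, 6.2]
opening: 0.0328
grasp_force: 41.0
```

Call:
servo_tool --moves '[[[0,0,0],[0,0,-0.005],0],[[0,0,0],[0,0,-0.015],0],[[0,0,0],[0,0,-0.03],0],[[0,0,0],[0,0,-0.03],0],[[0,0,0],[0,0,-0.03],0],[[0,0,0],[0,0,0],0]]'

```text
time: 17.0
ee_pos: [0.438, 0.0377, 0.1187]
tcp_rot: [179.9, 0.3, 172.9]
wrist_force: [-0.1, -0.1, -0.3]
opening: 0.033
grasp_force: 40.3
```

Run:
```python
from loc import *
go(.668,.0522,.07,175.2)
im,d=camera("scene"); W=cloud("scene",d); loc("block_mid","scene",.05,.2,W)
```

```text
t 17.0 pos [0.438  0.0377 0.1187] rot [179.92   0.32 172.88] | turn az -2.32 shift(after turn) [-0.228   0.0337  0.0487]
scene block_mid 0.58 367 mean [0.4221 0.0447 0.1274] top 0.133 rect (0.4361, 0.0386, 72, 35, -8.0)
```

Call:
servo_tool --moves '[[[0,0,-2.3],[0,0,0],0],[[0,0,0],[-0.0285,0.0042,0],0],[[0,0,0],[-0.0285,0.0042,0],0],[[0,0,0],[-0.0285,0.0042,0],0],[[0,0,0],[-0.0285,0.0042,0],0],[[0,0,0],[-0.0285,0.0042,0.01],0],[[0,0,0],[-0.0285,0.0042,0.01],0],[[0,0,0],[-0.0285,0.0042,0.015],0],[[0,0,0],[-0.0285,0.0042,0.015],0],[[0,0,0],[0,0,0],0],[[0,0,0],[0,0,0],0]]'

```text
time: 18.2
ee_pos: [0.6651, 0.0518, 0.0619]
tcp_rot: [-180.0, -0.3, 175.2]
wrist_force: [-0.8, 0.6, -0.3]
opening: 0.0325
grasp_force: 40.3
```

Run:
```python
from loc import *
go(.668,.0522,.009,175.2)
```

```text
t 18.2 pos [0.6651 0.0518 0.0619] rot [-179.97   -0.25  175.19] | turn az -0.01 shift(after turn) [-0.0028  0.0007  0.0529]
```

Call:
servo_tool --moves '[[[0,0,0],[-0.0028,0.0007,0.015],0],[[0,0,0],[0,0,0.015],0],[[0,0,0],[0,0,0.012],0],[[0,0,0],[0,0,0.006],0],[[0,0,0],[0,0,0.0025],0],[[0,0,0],[0,0,0.0015],0],[[0,0,0],[0,0,0],0]]'

```text
time: 18.9
ee_pos: [0.6692, 0.0523, 0.0127]
tcp_rot: [180.0, 0.0, 175.2]
wrist_force: [0.4, 0.5, -0.3]
opening: 0.0329
grasp_force: 40.3
```

Call:
servo_tool --moves '[[[0,0,0],[0,0,0.0025],0],[[0,0,0],[0,0,0.002],0],[[0,0,0],[0,0,0],0]]'

```text
time: 19.2
ee_pos: [0.6693, 0.0523, 0.0086]
tcp_rot: [180.0, 0.0, 175.2]
wrist_force: [-1.2, -0.4, 3.2]
opening: 0.0329
grasp_force: 40.7
```

Call:
servo_tool --moves '[[[0,0,0],[0,0,0],60],[[0,0,0],[0,0,0],60],[[0,0,0],[0,0,0],60],[[0,0,0],[0,0,0],60],[[0,0,0],[0,0,-0.01],60],[[0,0,0],[0,0,-0.02],60],[[0,0,0],[0,0,-0.03],60],[[0,0,0],[0,0,-0.035],60],[[0,0,0],[0,0,-0.035],60],[[0,0,0],[0,0,-0.03],60],[[0,0,0],[0,0,0],60]]'

```text
time: 20.3
ee_pos: [0.6707, 0.0524, 0.1741]
tcp_rot: [179.9, 0.4, 175.2]
wrist_force: [0.5, -0.4, 0.1]
opening: 0.0515
grasp_force: 0.0
```

Run:
```python
from loc import *
go(.3985,.1323,.15,175.2)
im,d=camera("scene"); W=cloud("scene",d); loc("block_mid","scene",.018,.03,W); loc("wedge_mid","scene",.004,.03,W)
save(cv2.resize(im[130:280,100:300],(800,600)),"s4.png")
```

```text
t 20.3 pos [0.6707 0.0524 0.1741] rot [179.92   0.43 175.18] | turn az -0.02 shift(after turn) [0.2779 0.0568 0.0241]
scene block_mid 0.97 284 mean [0.6652 0.0538 0.0217] top 0.023 rect (0.6669, 0.0518, 71, 36, -4.9)
scene wedge_mid 0.66 267 mean [ 0.6614 -0.0479  0.0136] top 0.021 rect (0.6691, -0.0487, 85, 30, 16.0)
 slope [-0.067 -0.167  0.05 ]
```

View pics/s4.png

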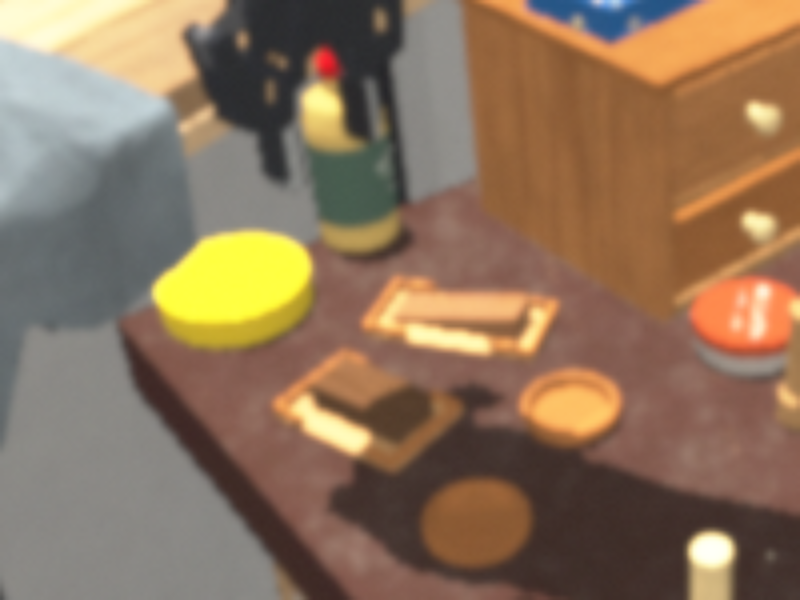

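Both the block (360,410) and the wedge (465,310) lie properly in their trays. Pale dog next.

Call:
servo_tool --moves '[[[0,0,0],[0.028,0.0057,0],60],[[0,0,0],[0.028,0.0057,0],60],[[0,0,0],[0.028,0.0057,0],60],[[0,0,0],[0.028,0.0057,0],60],[[0,0,0],[0.028,0.0057,0],60],[[0,0,0],[0.028,0.0057,0],60],[[0,0,0],[0.028,0.0057,0],60],[[0,0,0],[0.028,0.0057,0.01],60],[[0,0,0],[0.028,0.0057,0.01],60],[[0,0,0],[0.026,0.0057,0.01],60],[[0,0,0],[0,0,0],60],[[0,0,0],[0,0,0],60]]'

```text
time: 21.65
ee_pos: [0.3963, 0.1324, 0.1372]
tcp_rot: [-180.0, -0.1, 175.2]
wrist_force: [1.0, -0.8, -0.1]
opening: 0.0512
grasp_force: 0.0
```

Run:
```python
from loc import *
go(.399,.1323,.038,175.2)
```

```text
t 21.6 pos [0.3963 0.1324 0.1372] rot [-1.7998e+02 -6.0000e-02  1.7524e+02] | turn az 0.04 shift(after turn) [-0.0027  0.0001  0.0992]
```

Call:
servo_tool --moves '[[[0,0,0],[-0.0027,0,0.01],60],[[0,0,0],[0,0,0.025],60],[[0,0,0],[0,0,0.025],60],[[0,0,0],[0,0,0.02],60],[[0,0,0],[0,0,0.014],60],[[0,0,0],[0,0,0.005],60],[[0,0,0],[0,0,0],40],[[0,0,0],[0,0,0],30],[[0,0,0],[0,0,0],0],[[0,0,0],[0,0,0],0],[[0,0,0],[0,0,0],0],[[0,0,0],[0,0,0],0]]'

```text
time: 22.85
ee_pos: [0.4002, 0.1323, 0.04]
tcp_rot: [180.0, 0.1, 175.2]
wrist_force: [0.1, -1.5, 7.0]
opening: 0.0166
grasp_force: 39.4
```

Call:
servo_tool --moves '[[[0,0,0],[0,0,0],0],[[0,0,0],[0,0,-0.005],0],[[0,0,0],[0,0,-0.015],0],[[0,0,0],[0,0,-0.02],0],[[0,0,0],[0,0,0],0]]'

```text
time: 23.35
ee_pos: [0.4005, 0.1326, 0.081]
tcp_rot: [179.9, 0.1, 175.2]
wrist_force: [0.2, 0.6, -2.7]
opening: 0.0168
grasp_force: 39.2
```

Run:
```python
from loc import *
go(.5553,.1065,.08,175.2)
im,d=camera("scene"); W=cloud("scene",d).reshape(-1,3)
P=W[(np.hypot(W[:,0]-.398,W[:,1]-.133)<.025)]
for lo,hi in((.035,.065),(.07,.085)):
    Q=P[(P[:,2]>lo)&(P[:,2]<hi)]; print(lo,len(Q),np.round(Q.mean(0),4),np.round(Q.min(0),3))
save(cv2.resize(im[200:350,180:380],(800,600)),"s5.png")
```

```text
t 23.4 pos [0.4005 0.1326 0.081 ] rot [1.7991e+02 1.4000e-01 1.7519e+02] | turn az -0.01 shift(after turn) [-0.1564 -0.0131  0.001 ]
0.035 148 [0.397  0.1399 0.0551] [0.387 0.122 0.041]
0.07 39 [0.3948 0.1371 0.0773] [0.391 0.123 0.07 ]
```

View pics/s5.png

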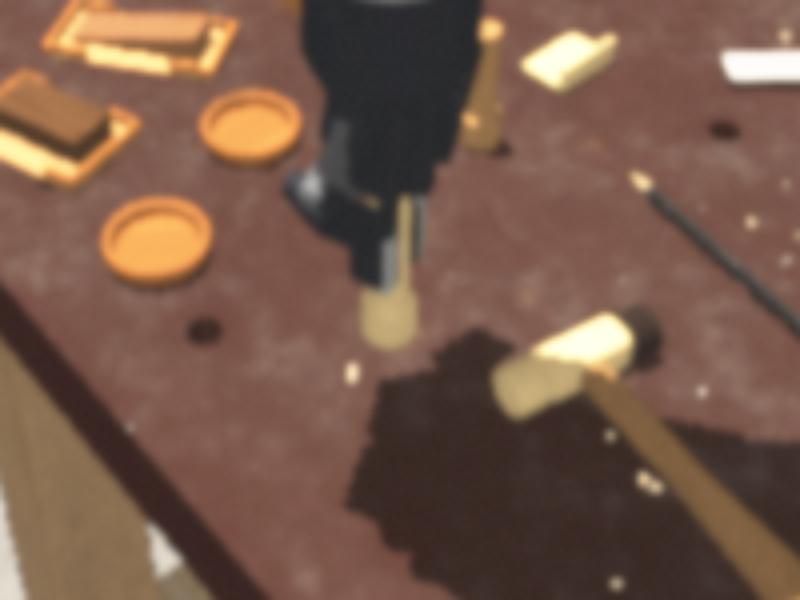

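The dog hangs upright at crop position (390,260), with its foot at 41 mm. Carrying it to the left dish at (157,240).

Call:
servo_tool --moves '[[[0,0,0],[-0.016,-0.0013,0],0],[[0,0,0],[-0.022,-0.0018,0],0],[[0,0,0],[-0.026,-0.0022,0],0],[[0,0,0],[-0.026,-0.0022,0],0],[[0,0,0],[-0.026,-0.0022,0],0],[[0,0,0],[-0.022,-0.0018,0],0],[[0,0,0],[-0.0194,-0.0016,0],0],[[0,0,0],[0,0,0],0],[[0,0,0],[0,0,0],0],[[0,0,0],[0,0,0],0]]'

```text
time: 24.4
ee_pos: [0.5543, 0.106, 0.0781]
tcp_rot: [-180.0, -0.1, 175.2]
wrist_force: [0.1, 0.6, -1.7]
opening: 0.017
grasp_force: 39.2
```

Run:
```python
from loc import *
go(.5565,.1065,.045,175.2)
```

```text
t 24.4 pos [0.5543 0.106  0.0781] rot [-1.7999e+02 -1.0000e-01  1.7519e+02] | turn az -0.01 shift(after turn) [-0.0022  0.0007  0.0331]
```

Call:
servo_tool --moves '[[[0,0,0],[-0.0022,0.0007,0.01],0],[[0,0,0],[0,0,0.01],0],[[0,0,0],[0,0,0.007],0],[[0,0,0],[0,0,0.003],0],[[0,0,0],[0,0,0.002],0],[[0,0,0],[0,0,0],0],[[0,0,0],[0,0,0],0]]'

```text
time: 25.1
ee_pos: [0.5577, 0.1065, 0.0472]
tcp_rot: [180.0, 0.0, 175.2]
wrist_force: [0.2, 0.5, -2.5]
opening: 0.0169
grasp_force: 39.2
```

Call:
servo_tool --moves '[[[0,0,0],[0,0,0.0015],0],[[0,0,0],[0,0,0.0015],0],[[0,0,0],[0,0,0.001],0],[[0,0,0],[0,0,0],0]]'

```text
time: 25.5
ee_pos: [0.5578, 0.1065, 0.044]
tcp_rot: [180.0, 0.0, 175.2]
wrist_force: [-3.4, -0.5, 5.9]
opening: 0.0169
grasp_force: 40.1
```

Call:
servo_tool --moves '[[[0,0,0],[0,0,0],25],[[0,0,0],[0,0,0],35],[[0,0,0],[0,0,0],45],[[0,0,0],[0,0,0],50],[[0,0,0],[0,0,0],50],[[0,0,0],[0,0,-0.01],50],[[0,0,0],[0,0,-0.02],50],[[0,0,0],[0,0,-0.03],50],[[0,0,0],[0,0,-0.03],50],[[0,0,0],[0,0,-0.02],50],[[0,0,0],[0,0,0],50]]'

```text
time: 26.6
ee_pos: [0.5589, 0.1067, 0.157]
tcp_rot: [179.9, 0.3, 175.2]
wrist_force: [-0.9, -0.7, 1.0]
opening: 0.0426
grasp_force: 0.0
```

Run:
```python
from loc import *
print(np.round(get_obs()["q"],1))
go(.434,-.0627,.15,175.2)
im,d=camera("scene"); W=cloud("scene",d).reshape(-1,3)
P=W[(np.hypot(W[:,0]-.5553,W[:,1]-.1065)<.022)]
for lo,hi in((.035,.075),(.082,.09)):
    Q=P[(P[:,2]>lo)&(P[:,2]<hi)]; print(lo,len(Q),np.round(Q.mean(0),4),np.round(np.ptp(Q,axis=0),3))
```

```text
[10.8  6.4  3.4 86.7  0.  15.6]
t 26.6 pos [0.5589 0.1067 0.157 ] rot [179.91   0.29 175.19] | turn az -0.01 shift(after turn) [ 0.1103 -0.1793  0.007 ]
0.035 124 [0.5534 0.1112 0.0554] [0.016 0.015 0.039]
0.082 49 [0.5561 0.1072 0.0853] [0.018 0.017 0.006]
```

The pale dog stands upright in the left dish, with its top at 86 mm. Next the brown dog.

Call:
servo_tool --moves '[[[0,0,0],[0.0138,-0.0224,0],50],[[0,0,0],[0.0138,-0.0224,0],50],[[0,0,0],[0.0138,-0.0224,0],50],[[0,0,0],[0.0138,-0.0224,0],60],[[0,0,0],[0.0138,-0.0224,0],60],[[0,0,0],[0.0138,-0.0224,0],60],[[0,0,0],[0.0138,-0.0224,0],60],[[0,0,0],[0.0137,-0.0225,0.007],60],[[0,0,0],[0,0,0.01],60],[[0,0,0],[0,0,0],60],[[0,0,0],[0,0,0],60]]'

```text
time: 27.75
ee_pos: [0.4325, -0.0626, 0.1354]
tcp_rot: [180.0, -0.1, 175.2]
wrist_force: [0.0, 0.2, 1.3]
opening: 0.0512
grasp_force: 0.0
```

Run:
```python
from loc import *
go(.434,-.0627,.038,175.2)
```

```text
t 27.8 pos [ 0.4325 -0.0626  0.1354] rot [ 1.7998e+02 -8.0000e-02  1.7520e+02] | turn az -0.0 shift(after turn) [-0.0015 -0.      0.0974]
```

Call:
servo_tool --moves '[[[0,0,0],[-0.0012,0,0.01],60],[[0,0,0],[0,0,0.025],60],[[0,0,0],[0,0,0.025],60],[[0,0,0],[0,0,0.02],60],[[0,0,0],[0,0,0.012],60],[[0,0,0],[0,0,0.005],60],[[0,0,0],[0,0,0],40],[[0,0,0],[0,0,0],30],[[0,0,0],[0,0,0],0],[[0,0,0],[0,0,0],0],[[0,0,0],[0,0,0],0],[[0,0,0],[0,0,0],0]]'

```text
time: 28.95
ee_pos: [0.4344, -0.0633, 0.0399]
tcp_rot: [-180.0, 0.1, 175.2]
wrist_force: [-0.8, -1.1, 6.2]
opening: 0.0166
grasp_force: 39.4
```

Call:
servo_tool --moves '[[[0,0,0],[0,0,0],0],[[0,0,0],[0,0,-0.005],0],[[0,0,0],[0,0,-0.015],0],[[0,0,0],[0,0,-0.02],0],[[0,0,0],[0,0,0],0]]'

```text
time: 29.45
ee_pos: [0.435, -0.0632, 0.0813]
tcp_rot: [180.0, 0.2, 175.2]
wrist_force: [1.3, 0.3, -1.0]
opening: 0.0166
grasp_force: 39.2
```

Run:
```python
from loc import *
go(.559,-.0015,.08,175.2)
im,d=camera("scene"); W=cloud("scene",d).reshape(-1,3)
P=W[(np.hypot(W[:,0]-.434,W[:,1]+.0627)<.022)&(W[:,2]>.01)&(W[:,2]<.065)]; print(len(P),np.round(P.min(0),3),np.round(P.mean(0),3))
```

```text
t 29.4 pos [ 0.435  -0.0632  0.0813] rot [180.     0.18 175.18] | turn az -0.02 shift(after turn) [-0.1185  0.0718  0.0013]
103 [ 0.423 -0.07   0.041] [ 0.433 -0.055  0.055]
```

Call:
servo_tool --moves '[[[0,0,0],[-0.01,0.01,0],0],[[0,0,0],[-0.016,0.012,0],0],[[0,0,0],[-0.02,0.012,0],0],[[0,0,0],[-0.02,0.012,0],0],[[0,0,0],[-0.02,0.01,0],0],[[0,0,0],[-0.018,0.009,0],0],[[0,0,0],[-0.0145,0.0068,0],0],[[0,0,0],[0,0,0],0],[[0,0,0],[0,0,0],0],[[0,0,0],[0,0,0],0]]'

```text
time: 30.5
ee_pos: [0.5571, -0.0014, 0.0783]
tcp_rot: [180.0, -0.1, 175.2]
wrist_force: [-0.3, -0.0, -0.6]
opening: 0.0164
grasp_force: 39.1
```

Run:
```python
from loc import *
go(.5585,-.0015,.047,175.2)
```

```text
t 30.5 pos [ 0.5571 -0.0014  0.0783] rot [ 1.8000e+02 -9.0000e-02  1.7518e+02] | turn az -0.02 shift(after turn) [-0.0014  0.      0.0313]
```

Call:
servo_tool --moves '[[[0,0,0],[-0.0006,0,0.01],0],[[0,0,0],[0,0,0.01],0],[[0,0,0],[0,0,0.007],0],[[0,0,0],[0,0,0.003],0],[[0,0,0],[0,0,0.002],0],[[0,0,0],[0,0,0.0015],0],[[0,0,0],[0,0,0.0015],0],[[0,0,0],[0,0,0],0]]'

```text
time: 31.3
ee_pos: [0.5586, -0.0015, 0.0441]
tcp_rot: [180.0, 0.0, 175.2]
wrist_force: [0.5, -0.1, 0.7]
opening: 0.0166
grasp_force: 39.2
```

Call:
servo_tool --moves '[[[0,0,0],[0,0,0.0008],0],[[0,0,0],[0,0,0],25],[[0,0,0],[0,0,0],35],[[0,0,0],[0,0,0],45],[[0,0,0],[0,0,0],50],[[0,0,0],[0,0,0],50],[[0,0,0],[0,0,-0.01],50],[[0,0,0],[0,0,-0.02],50],[[0,0,0],[0,0,-0.03],50],[[0,0,0],[0,0,-0.03],50],[[0,0,0],[0,0,-0.03],50],[[0,0,0],[0,0,0],50]]'

```text
time: 32.5
ee_pos: [0.5602, -0.0015, 0.1684]
tcp_rot: [180.0, 0.4, 175.2]
wrist_force: [-0.3, -0.1, 1.0]
opening: 0.0422
grasp_force: 0.0
```

Call:
servo_tool --moves '[[[0,0,0],[0.03,0,-0.02],50],[[0,0,0],[0.03,0,-0.02],50],[[0,0,0],[0.03,0,-0.02],50],[[0,0,0],[0.03,0,0],50],[[0,0,0],[0.03,0,0],50],[[0,0,0],[0.02,0,0],50],[[0,0,0],[0,0,0],50],[[0,0,0],[0,0,0],50]]'

```text
time: 33.3
ee_pos: [0.3893, 0.0128, 0.2235]
tcp_rot: [180.0, 0.1, 175.2]
wrist_force: [-0.1, 0.4, 0.1]
opening: 0.0428
grasp_force: 0.0
```

Run:
```python
from loc import *
im,d=camera("scene"); W=cloud("scene",d)
for n,lo,hi in(("block_mid",.018,.03),("wedge_mid",.004,.03),("marker",.002,.03),("tin",.02,.04)): loc(n,"scene",lo,hi,W)
W=W.reshape(-1,3)
for c in((.5575,-.001),(.5553,.1065)):
    P=W[np.hypot(W[:,0]-c[0],W[:,1]-c[1])<.022]
    for lo,hi in((.035,.075),(.082,.09)):
        Q=P[(P[:,2]>lo)&(P[:,2]<hi)]; print(c,lo,len(Q),np.round(Q.mean(0),4),np.round(Q.max(0),4))
save(cv2.resize(im[130:310,80:320],(800,600)),"s6.png")
```

```text
scene block_mid 0.95 289 mean [0.6655 0.0537 0.0217] top 0.023 rect (0.6674, 0.0523, 71, 34, -4.9)
scene wedge_mid 0.66 317 mean [ 0.6648 -0.0487  0.013 ] top 0.021 rect (0.6728, -0.0542, 92, 41, 10.5)
 slope [-0.072 -0.125  0.054]
scene marker 0.76 158 mean [ 0.4102 -0.1521  0.0074] top 0.018 rect (0.4128, -0.1552, 53, 35, 70.0)
scene tin 0.81 396 mean [ 0.4928 -0.1128  0.025 ] top 0.027 rect (0.4934, -0.1148, 71, 68, -25.3)
(0.5575, -0.001) 0.035 100 [0.5563 0.004  0.0555] [0.5677 0.0083 0.0744]
(0.5575, -0.001) 0.082 37 [ 5.586e-01 -2.000e-04  8.530e-02] [0.5675 0.007  0.0876]
(0.5553, 0.1065) 0.035 120 [0.5535 0.1111 0.0552] [0.5636 0.1157 0.0744]
(0.5553, 0.1065) 0.082 48 [0.5566 0.107  0.0851] [0.5656 0.1144 0.0875]
```

View pics/s6.png

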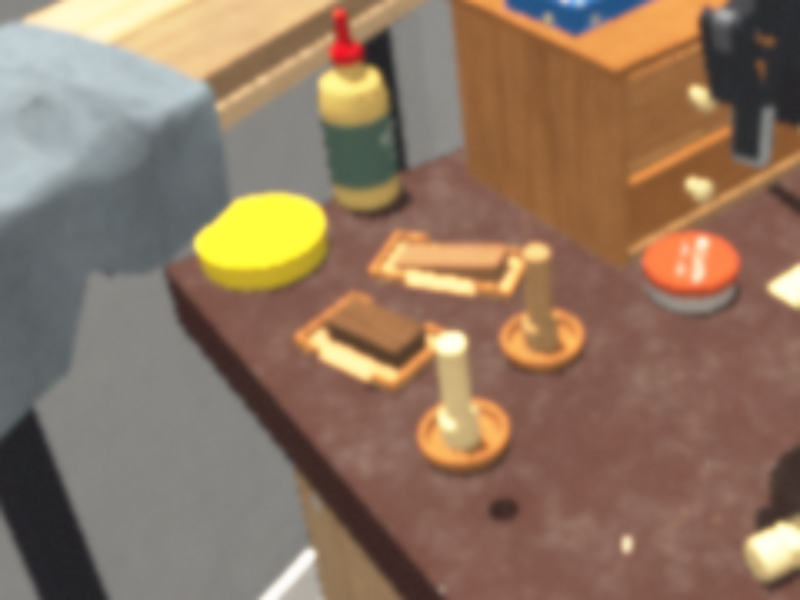

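The wedge (445,260) and the block (375,330) lie in their trays. The dogs stand upright in the dishes at (540,300) and (457,390). Marker, tin and arm are clear, so I hand the job in.

```bash
python3 -c "
from workcell import *
print(job_done())"
```

```text
the job is handed in; nothing more can be done
None
```

I handed the job in at about 33 s with the wedge and block flat in their trays and a dog upright in each dish, and with the marker and tin not moved; `job_done()` returned no verdict.

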